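Load an oil sample vial and flip the spring guard shut

TASK

Lower the tall slender amber vial upright into the round well of the sample station, gently, until you feel it rest on the well's floor (the floor is set to a different depth each day and cannot be seen), and only then let go, so that it never drops inside the well, not even by a few millimetres, and is never pressed hard. Then push the open spring-hinged guard over with light force, past its snap point, so that it springs shut over the vial. Leave the other things on the bench where they are.

Things in the scene. Friction and masses are not known exactly. Their poses are not given: they have to be found in the camera images.
- vial_mid (a point): Centre (half-way up) of the loose tall vial: amber glass cylinder 28 mm in diameter, white cap 29 mm in diameter over the top 17 mm, 95 mm tall in all, about 90 g, standing upright on the bench; z axis up along the vial. Its neighbours are shorter and wider.
- station: Fixed sample station; origin on the bench under the well's axis, z up, x from the well to the hinge tower (away from the robot, within 0.3 rad). Grey base plate 200 x 110 x 6 mm, x -65 to 135 mm; aluminium well block 80 x 80 mm round the origin, 65 mm high; white tower x 65 to 91 mm, 104 mm wide, 147 mm high. Keep finger force on it and on its guard under 15 N, vial force on it under 15 N.
- well_mouth (a point): Centre of the bore at the block's top, 65 mm above the bench; axes as the station's. Bore 32 mm in diameter, mouth chamfered 3 mm. Its rubber floor's height is not reported: the standing vial's underside ends 10 to 34 mm above the bench (40 to 64 mm of the vial stay above the block). The rubber gives 2.5 N per mm for 1.5 mm, then is rigid. In the well the vial must stay under 0.1 m/s.
- hinge (a point): Middle of the guard's hinge axis, 75 mm behind the bore's axis (station +x) and 135 mm above the bench; the axis runs along station y. Axes as the station's.
- guard_edge (a point): Middle of the guard's free edge. The guard is a black-framed clear plate 115 mm long from hinge axis to this edge, 74 mm wide, 5 mm thick (point at mid-thickness). Open, it leans back from the well, edge 105 mm above and 48 mm behind the hinge; shut, it lies level over the vial. Push it from behind (station +x side) with shut fingers, first to station -x, then forward and down its arc.
- guard (a joint): Guard angle in rad: 2.0 = open stop (start), 0 = shut stop (level, over the well). Its over-centre spring drives it to the open stop above the snap point and to the shut stop below it. The snap point lies between 0.7 and 0.95 rad, with the guard's hidden mass. A square push 90 mm from the hinge takes 6 to 8 N at the open stop, falling to nothing at the snap point.
- jar_a_mid (a point): Bystander: centre of a short wide amber jar, 48 mm in diameter, 50 mm tall. Leave alone.
- jar_b_mid (a point): Bystander: centre of a short amber jar, 40 mm in diameter, 60 mm tall. Leave alone.
- jug_a: Bystander: silver jug 55 x 95 mm, 184 mm tall, black cap; origin under it. Leave alone.
- jug_b: Bystander: silver jug 55 x 95 mm, 184 mm tall, red cap; origin under it. Leave alone.
- beaker: Bystander: open glass beaker 70 mm in diameter, 85 mm tall; origin under it. Leave alone.
- spanner: Bystander: steel spanner 150 mm long lying flat. Leave alone.

How it is judged:
On the way, in this order (a step that is already met when the one before it is completed fails the run):
1. the vial stands let go on the floor of the well while the guard is still open (horizontal distance between vial_mid and well_mouth below 0.006 m and z of vial_mid in the frame of station below 0.086 m and angle between vial_mid's own z axis and vertical below 0.12 rad and contact force between the fingers and vial below 0.1 N and value of joint guard above 1.5 rad), for 0.2 s.
2. the guard has sprung to its shut stop (value of joint guard below 0.06 rad), for 0.2 s.
At the end, for the whole second after the job is handed in: The vial stands upright (within 0.12 rad) in the well, its axis within 6 mm of the bore's, its centre less than 86 mm above the bench, at rest, and the guard lies at its shut stop (below 0.06 rad) (horizontal distance between vial_mid and well_mouth below 0.006 m and z of vial_mid in the frame of station below 0.086 m and angle between vial_mid's own z axis and vertical below 0.12 rad and value of joint guard below 0.06 rad and linear speed of vial below 0.02 m/s); the robot touches nothing.
It fails at once if the vial is pressed on any part of the station with more than 15 N (contact force between vial and station above 15 N).
It fails at once if the fingers press on the station or its guard with more than 15 N (contact force between the fingers and station above 15 N).
It fails at once if the vial drops or is rushed inside the well (faster than 0.1 m/s with its underside below the block's top) (linear speed of vial above 0.1 m/s and z of vial_mid in the frame of station below 0.1095 m and horizontal distance between vial_mid and well_mouth below 0.01 m).
It fails at once if another thing on the bench is moved by more than 30 mm (distance of any of jar_a_mid, jar_b_mid, jug_a, jug_b, beaker, spanner from where it was at the start of the episode above 0.03 m).
It also fails if it takes over 64 s, if anything falls off the work surface, if the arm or the gripper's body presses on something with over 40 N, if the wrist force passes 120 N, or if a joint passes its speed limit or range.

ROBOT

A 6-joint arm with a two-finger parallel gripper is mounted at the origin on the work surface. World frame = base frame: x ahead of the robot, y to its left, z up, the work surface at z = 0. Lengths are in m, angles in rad, forces in N, time in s.
With the tool pointing down it reaches from about 0.25 to 0.775 m from the base axis. Payload 4 kg.
Tool frame: the origin (TCP) lies at the very end of the fingers, on their centre line; the grasp point (between the pads) lies 19 mm behind it; z points along the fingers, x is the direction in which the jaws open and shut, and the axes are right-handed (so a half turn about z gives the same grasp; the last joint's range is limited). The gripper opens to 94 mm and grips with 3 to 60 N. Pads are 16 mm wide; open, the fingers measure 119 mm over their backs; the gripper's body (75 mm by 177 mm) begins 78 mm behind the grasp point.
Start: joints at [-1.4, 0.087, 1.371, -0, 1.684, -0.103], TCP at [0.149, -0.53, 0.206] pointing down, gripper open.
Joint ranges: [-3.1, 3.1], [-0.76, 2.03], [0.27, 2.55], [-1.08, 4.22], [0.17, 2.65], [-2.57, 2.57]. Speed limits (rad/s): [2.79, 2.79, 3.14, 3.14, 3.14, 3.14].

INTERFACE

Orientations are given as [roll, pitch, yaw] about the fixed x, y, z axes, in that order (R = Rz(yaw) Ry(pitch) Rx(roll)).
In Python, from bench import robot, cams, ticket gives the robot as it stands.
- The arm moves only by the tool jog_arm, never from a script. Its argument "series" is a list of rows, each an object of numbers: "x", "y", "z": the shift along the tool's x, y, z in m; "rx", "ry", "rz": the turn, a rotation vector about the tool's x, y, z in degrees. A call has 1 to 12 rows; each row shifts and turns the pose as measured when the row begins, along the tool's axes as they then stand; what a row does not reach is not made up. A row lasts 1/12 s, in which the tool goes at most 41.7 mm and 7.16 degrees, less where a joint would pass 70% of its speed; a pose out of reach is approached as far as the arm can. A call with a gripper value outside its range is refused whole. "claw" is the opening, from 0 (shut) to 1 (fully open), set as the call begins (left out, the last holds). The fingers move at their own pace and stop on an object; the grip force is fixed at half the most. Time passes only in rows, so rows that do not move let the fingers close. It gives the time, the measured TCP pose, the force and the opening at its end, in the units of the state.
- robot.get_obs(): the state, without advancing time (a new reading comes with each control period).
- cams.snapshot(name): name is "scene" or "top"; returns a dict with "img" (400x640x3 uint8, red, green, blue), "mtx" (3x3 intrinsics, pixels), "k1" (the pictures are not rectified: a ray, as slopes to the right and down, at radius r is drawn at 1 + k1 r^2 times it, then the intrinsics apply), "origin" and "attitude" of the camera in the world. Camera axes: x right, y down, z forward; pixel columns grow to the right and rows downward; lengths in m; the calibration is good to about 2 mm. A picture is of the moment at which its call begins. There is no depth.
- ticket.close_job(): hands the job in, once; it reports no verdict.
Trained networks look in a picture, given as the dict that the camera call returned (one of the last four; its "shot" number tells which), for a name from the list of things; names that differ only in an ending like _2 or _b are one class to them, and where a whole thing is asked for, a point or a joint stands for the part that bears it (a point fixed in the world has none). Each returns a list of dicts, best first, with "p" (0 to 1); they miss things now and then, are a little off and sometimes report something else, mostly with a low value. They report only what shows in the picture. A call takes as long as a camera call.
- cams.look_for(thing, picture): "bbox" ([left, top, width, height] in pixels, round what is visible of it).
The state is a dict: "time": time; "joint_positions": joint angles; "qvel": joint speeds; "joint_torque": joint torques, N m; "tool_pos": TCP position; "ee_rot": TCP orientation; "wrist_force": force on the tool from outside, world axes, zero at the start; "wrist_torque": the same for the moment, N m; "width": finger opening in m.
Only numpy, scipy, OpenCV 4.12 (cv2) and the standard library are available. Lean on these libraries where they do the work, as an engineer would, in place of code of your own. Each camera call takes 0.05 s, during which the arm holds its last target.

## Working session

There is one attempt and no reset: what is moved stays moved. The work goes in short steps, Python scripts to look and compute and a tool call to move; the robot and the scene stay as the last step left them, time stands still between calls to the robot, and variables do not carry over. Pictures are saved under pics/ and viewed, and the job is handed in when it is done.

Besides the shell and the picture viewer there is one more tool, called after ">>>" as a command line: name --argument value ..., lists and objects as JSON in quotes. jog_arm: Moves the arm, as the interface text tells. Its arguments: {"type":"object","properties":{"series":{"type":"array","items":{"type":"object","properties":{"x":{"type":"number"},"y":{"type":"number"},"z":{"type":"number"},"rx":{"type":"number"},"ry":{"type":"number"},"rz":{"type":"number"}}}},"claw":{"type":"number"}},"required":["series"]}

```bash
mkdir -p pics; ls
cat > h.py <<'E'
import numpy as np, cv2
from bench import robot, cams, ticket
def snap(n,f):
    s=cams.snapshot(n); cv2.imwrite('pics/'+f,s['img'][:,:,::-1]); return s
E
python3 - <<'E'
from h import *
print(robot.get_obs())
for n in ('scene','top'):
    s=snap(n,n+'0.png'); print({k:v for k,v in s.items() if k!='img'})
    for t in ['vial_mid','station','guard_edge','guard','jar_a_mid','jug_a','beaker','spanner','well_mouth','hinge']:
        try: print(t,[(d['bbox'],round(d['p'],2)) for d in cams.look_for(t,s)])
        except Exception as e: print(t,e)
print(robot.get_obs()['time'])
E
```

```text
pics
{'time': 0.0, 'joint_positions': array([-1.40009253e+00,  8.79577652e-02,  1.37221036e+00,  9.45361544e-06,
        1.68359213e+00, -1.03108382e-01]), 'qvel': array([ 0.00013478, -0.00075766, -0.00129912, -0.00034835, -0.00012194,
        0.000284  ]), 'joint_torque': array([-8.78783885e-04, -3.40170157e+01, -3.02431870e+01,  7.17225415e-02,
        3.29451088e-02, -1.52101761e-04]), 'tool_pos': array([ 0.14862533, -0.52898502,  0.20432493]), 'ee_rot': array([-3.14136020e+00,  2.15512609e-03, -1.29698285e+00]), 'wrist_force': array([0.4392966 , 0.31388596, 0.36252232]), 'wrist_torque': array([-0.02135958, -0.03063861,  0.01417043]), 'width': 0.09421828257449472}
{'mtx': array([[465.62110078,   0.        , 325.37983275],
       [  0.        , 465.62110078, 197.96574466],
       [  0.        ,   0.        ,   1.        ]]), 'k1': -0.014465042638506065, 'origin': array([ 1.20012314, -0.87791298,  0.93639119]), 'attitude': array([-2.19473028, -0.02010731,  0.61682523]), 'shot': 1}
vial_mid [([210.0, 262.7, 18.0, 31.3], 0.91)]
station [([266.8, 159.4, 64.9, 75.8], 0.57)]
guard_edge [
[... 577 characters left out ...]
0.        ,   0.        ,   1.        ]]), 'k1': -0.07066802898164354, 'origin': array([0.32950054, 0.09808529, 1.27435574]), 'attitude': array([-2.93955055e+00,  2.16258215e-03, -1.71930765e+00]), 'shot': 2}
vial_mid [([441.2, 202.6, 22.6, 16.4], 0.55)]
station [([297.9, 183.8, 59.2, 91.5], 0.58)]
guard_edge [([304.9, 186.7, 32.7, 40.9], 0.94)]
guard []
jar_a_mid [([397.2, 176.6, 20.1, 16.3], 0.69)]
jug_a [([138.5, 208.2, 50.1, 24.7], 0.83), ([194.9, 158.1, 43.1, 30.5], 0.58)]
beaker [([429.0, 132.6, 28.4, 29.8], 0.93)]
spanner [([403.4, 223.4, 19.4, 15.7], 0.72), ([206.2, 251.1, 52.0, 20.2], 0.66)]
well_mouth [([305.5, 190.1, 51.2, 82.4], 0.9)]
hinge [([298.6, 189.4, 59.0, 84.3], 0.8)]
1.1
```

View pics/scene0.png

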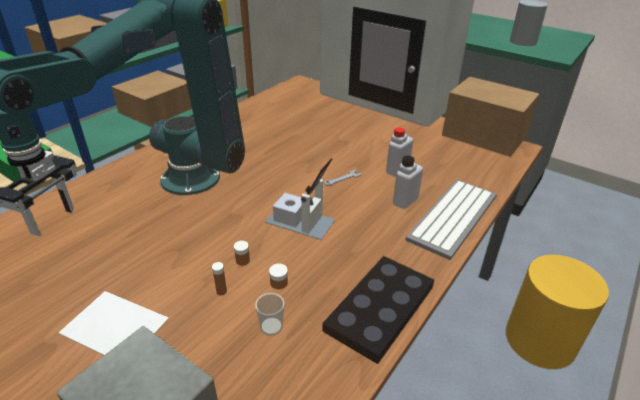

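View pics/top0.png

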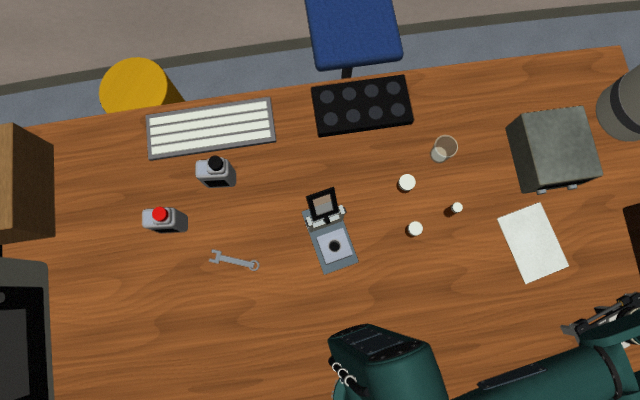

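Run:
```python
import cv2
a=cv2.imread('pics/scene0.png')[140:340,190:350]; cv2.imwrite('pics/sc_crop.png',cv2.resize(a,None,fx=3,fy=3,interpolation=cv2.INTER_CUBIC))
a=cv2.imread('pics/top0.png')[120:290,290:480]; cv2.imwrite('pics/top_crop.png',cv2.resize(a,None,fx=3.4,fy=3.4,interpolation=cv2.INTER_CUBIC))
```

```text
(no output)
```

View pics/sc_crop.png

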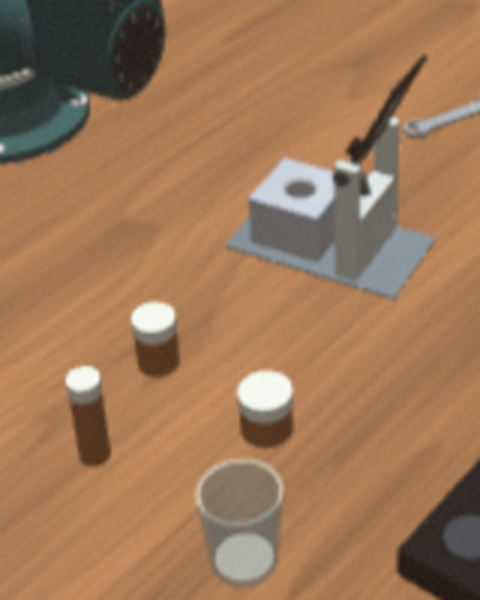

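View pics/top_crop.png

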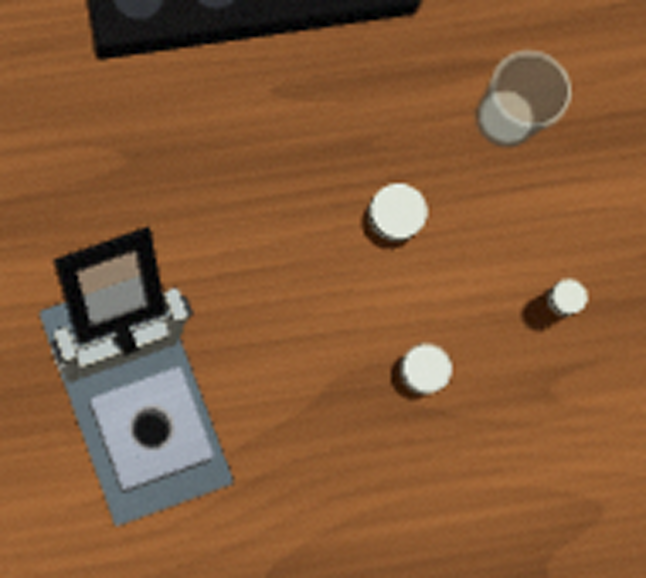

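The scene view shows the vial at about (219,278) with its cap at (218,266), and the well bore at (290,203). In the top view the cap is at (457,207) and the bore at (334,245.5). The guard is open, leaning away from the robot. Next I'll turn these pixels into positions.

```bash
cat >> h.py <<'E'
from scipy.spatial.transform import Rotation as Ro
def ray(s,uv):
    K=s['mtx']; d=np.array([s['k1'],0,0,0,0.])
    p=cv2.undistortPoints(np.array([[uv]],float),K,d)[0,0]
    return s['origin'], Ro.from_euler('xyz',s['attitude']).apply([p[0],p[1],1.])
def onz(s,uv,z):
    o,d=ray(s,uv); return o+d*(z-o[2])/d[2]
def proj(s,P):
    R=Ro.from_euler('xyz',s['attitude']); 
    q=R.inv().apply(np.asarray(P,float)-s['origin']); a=q[...,:2]/q[...,2:]
    r2=(a**2).sum(-1,keepdims=True); a=a*(1+s['k1']*r2)
    return a*s['mtx'][0,0]+s['mtx'][:2,2]
E
python3 - <<'E'
from h import *
t=cams.snapshot('top'); s=cams.snapshot('scene')
import pickle; pickle.dump((t,s),open('ts.pkl','wb'))
def tc(x,y): return ((x+.5)/3.4-.5+290,(y+.5)/3.4-.5+120)
def sc(x,y): return ((x+.5)/3-.5+190,(y+.5)/3-.5+140)
print('vial',onz(t,tc(568,297),.095),onz(s,sc(84,379),.095))
print('vial base scene', onz(s,sc(95,457),0))
print('bore',onz(t,tc(151,428),.065),onz(s,sc(300,188),.065))
for p in [(90,402),(183,367),(213,461),(124,492)]: print('blk',onz(t,tc(*p),.065))
for p in [(288,158),(345,180),(306,230),(249,202)]: print('blkS',onz(s,sc(*p),.065))
for p in [(118,525),(233,484)]: print('plate',onz(t,tc(*p),.006))
print('jarb',onz(t,tc(427,369),.06),'jara',onz(t,tc(398,211),.05))
for p in [(54,260),(149,228)]: print('gedge',onz(t,tc(*p),.24))
E
```

```text
vial [ 0.48896744 -0.32059036  0.095     ] [ 0.48966627 -0.32302725  0.095     ]
vial base scene [ 0.48936475 -0.32436914  0.        ]
bore [0.43684082 0.03529466 0.065     ] [0.43760836 0.0328548  0.065     ]
blk [0.46564813 0.08195364 0.065     ]
blk [0.4830677  0.00103184 0.065     ]
blk [ 0.40238101 -0.01095767  0.065     ]
blk [0.38826486 0.06533356 0.065     ]
blkS [0.39275021 0.06779897 0.065     ]
blkS [0.46670299 0.07263904 0.065     ]
blkS [ 0.48747326 -0.01931609  0.065     ]
blkS [ 0.4108273  -0.01790713  0.065     ]
plate [0.36414497 0.07307884 0.006     ]
plate [ 0.38387896 -0.03010258  0.006     ]
jarb [ 0.45138114 -0.20167006  0.06      ] jara [ 0.59118261 -0.20575771  0.05      ]
gedge [0.55161218 0.09481745 0.24      ]
gedge [0.56488633 0.02321036 0.24      ]
```

>>> jog_arm --series '[{"x": -0.004, "y": -0.015}, {"x": -0.009, "y": -0.032}, {"x": -0.009, "y": -0.032}, {"x": -0.009, "y": -0.032}, {"x": -0.009, "y": -0.032}, {"x": -0.009, "y": -0.032}, {"x": -0.009, "y": -0.032}, {"x": -0.009, "y": -0.032}, {"x": -0.009, "y": -0.032}, {"x": -0.009, "y": -0.032}, {"x": -0.009, "y": -0.032}, {"x": -0.004, "y": -0.015}]' --claw 1

```text
invalid input
```

>>> jog_arm --series '[{"x": -0.004, "y": -0.015, "z": 0.0, "rx": 0.0, "ry": 0.0, "rz": 4.8}]'

```text
time: 1.28
tool_pos: [0.1605, -0.5225, 0.2052]
ee_rot: [3.14, -0.0, -1.385]
wrist_force: [0.2, -0.8, -0.9]
width: 0.094
```

>>> jog_arm --series '[{"x": -0.0115, "y": -0.031, "z": 0, "rx": 0, "ry": 0, "rz": 0}, {"x": -0.0115, "y": -0.031, "z": 0, "rx": 0, "ry": 0, "rz": 0}, {"x": -0.0115, "y": -0.031, "z": 0, "rx": 0, "ry": 0, "rz": 0}, {"x": -0.0115, "y": -0.031, "z": 0, "rx": 0, "ry": 0, "rz": 0}, {"x": -0.0115, "y": -0.031, "z": 0, "rx": 0, "ry": 0, "rz": 0}, {"x": -0.0115, "y": -0.031, "z": 0, "rx": 0, "ry": 0, "rz": 0}, {"x": -0.0115, "y": -0.031, "z": 0, "rx": 0, "ry": 0, "rz": 0}, {"x": -0.0115, "y": -0.031, "z": 0, "rx": 0, "ry": 0, "rz": 0}, {"x": -0.0115, "y": -0.031, "z": 0, "rx": 0, "ry": 0, "rz": 0}, {"x": -0.0115, "y": -0.031, "z": 0, "rx": 0, "ry": 0, "rz": 0}, {"x": -0.0115, "y": -0.031, "z": 0, "rx": 0, "ry": 0, "rz": 0}, {"x": -0.006, "y": -0.015, "z": 0, "rx": 0, "ry": 0, "rz": 0}]'

```text
time: 2.28
tool_pos: [0.4995, -0.3208, 0.2044]
ee_rot: [3.141, -0.003, -1.397]
wrist_force: [-0.1, 0.7, 1.4]
width: 0.0938
```

>>> jog_arm --series '[{"x": 0, "y": 0.01, "z": 0.01, "rx": 0, "ry": 0, "rz": -0.8}, {"x": 0, "y": 0, "z": 0.02, "rx": 0, "ry": 0, "rz": 0}, {"x": 0, "y": 0, "z": 0.025, "rx": 0, "ry": 0, "rz": 0}, {"x": 0, "y": 0, "z": 0.025, "rx": 0, "ry": 0, "rz": 0}, {"x": 0, "y": 0, "z": 0.015, "rx": 0, "ry": 0, "rz": 0}, {"x": 0, "y": 0, "z": 0, "rx": 0, "ry": 0, "rz": 0}]'

```text
time: 2.78
tool_pos: [0.4967, -0.3189, 0.1079]
ee_rot: [-3.137, -0.006, -1.371]
wrist_force: [-0.7, 0.2, -0.5]
width: 0.0936
```

Run:
```python
from h import *
s=snap('scene','s1.png');t=snap('top','t1.png'); o=robot.get_obs(); print(o['tool_pos'],o['ee_rot'],o['joint_positions'])
a=s['img'][230:310,170:270,::-1]; b=t['img'][150:260,380:520,::-1]
cv2.imwrite('pics/c1.png',np.hstack([cv2.resize(a,(480,384),interpolation=2),cv2.resize(b,(320,384*1),interpolation=2)]))
P=o['tool_pos']; print(proj(s,P),proj(t,P))
```

```text
[ 0.49796888 -0.32004126  0.11124125] [-3.13344502 -0.01014219 -1.37138129] [-6.66769435e-01  2.05831478e-01  1.42453239e+00 -3.62796494e-04
  1.49822438e+00  7.04594489e-01]
[220.10963403 262.05497351] [457.67579939 202.79981989]
```

View pics/c1.png

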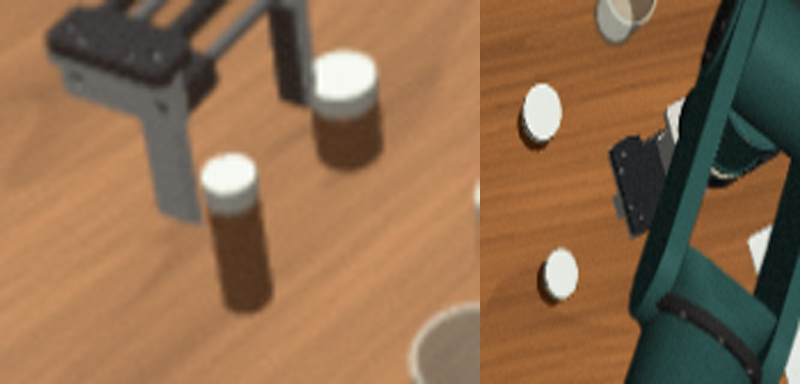

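Run:
```python
from h import *
for i in range(4):
    o=robot.get_obs(); print(o['time'],o['tool_pos'],o['ee_rot'],o['qvel'].round(3)); cams.snapshot('scene')
```

```text
2.8833 [ 0.49796888 -0.32004126  0.11124125] [-3.13344502 -0.01014219 -1.37138129] [-0.002 -0.023 -0.047 -0.001  0.    -0.   ]
2.9333 [ 0.4987086  -0.32067772  0.11271013] [-3.13156457 -0.01231781 -1.3714995 ] [-0.001 -0.015 -0.029 -0.001 -0.003  0.001]
2.9833 [ 0.49915128 -0.32103546  0.11364639] [-3.13035853 -0.01378132 -1.37153212] [-0.001 -0.009 -0.015  0.002 -0.001 -0.001]
3.0333 [ 0.4993133  -0.32121635  0.11403137] [-3.12981967 -0.01438584 -1.37162413] [-0.001 -0.004 -0.003 -0.    -0.001 -0.   ]
```

```bash
cat >> h.py <<'E'
def to(x,y,z,yaw=-1.38,roll=np.pi,pitch=0):
    o=robot.get_obs(); R=Ro.from_euler('xyz',o['ee_rot']); T=Ro.from_euler('xyz',[roll,pitch,yaw])
    print('t',o['time'],'pos',o['tool_pos'].round(4),'F',o['wrist_force'].round(1),'M',o['wrist_torque'].round(2),'w',round(o['width'],4))
    print('shift',R.inv().apply(np.array([x,y,z])-o['tool_pos']).round(4),'rotdeg',np.degrees((R.inv()*T).as_rotvec()).round(2))
E
python3 - <<'E'
from h import *
to(.4893,-.322,.066)
E
```

```text
t 3.0833 pos [ 0.4993 -0.3212  0.1141] F [-0.4  0.6  0. ] M [ 0.02  0.02 -0.04] w 0.094
shift [-0.0019  0.0105  0.0479] rotdeg [-0.68 -0.83  0.48]
```

>>> jog_arm --series '[{"x": -0.001, "y": 0.005, "z": 0.004, "rx": -0.4, "ry": -0.4, "rz": 0.2}, {"x": -0.001, "y": 0.005, "z": 0.008, "rx": -0.3, "ry": -0.4, "rz": 0.2}, {"x": 0, "y": 0, "z": 0.012, "rx": 0, "ry": 0, "rz": 0}, {"x": 0, "y": 0, "z": 0.012, "rx": 0, "ry": 0, "rz": 0}, {"x": 0, "y": 0, "z": 0.006, "rx": 0, "ry": 0, "rz": 0}, {"x": 0, "y": 0, "z": 0.003, "rx": 0, "ry": 0, "rz": 0}, {"x": 0, "y": 0, "z": 0, "rx": 0, "ry": 0, "rz": 0}, {"x": 0, "y": 0, "z": 0, "rx": 0, "ry": 0, "rz": 0}]'

```text
time: 3.75
tool_pos: [0.4886, -0.3224, 0.0664]
ee_rot: [-3.141, -0.002, -1.38]
wrist_force: [0.3, -0.5, -0.4]
width: 0.094
```

Run:
```python
from h import *
s=snap('scene','s2.png');cams.snapshot('top')
to(.4893,-.322,.066)
cv2.imwrite('pics/c2.png',cv2.resize(s['img'][220:310,160:280,::-1],(720,540),interpolation=2))
```

```text
t 3.85 pos [ 0.4888 -0.3226  0.0669] F [-0.1 -0.6 -0. ] M [ 0.02 -0.01 -0.06] w 0.0942
shift [-0.0005 -0.0006  0.0009] rotdeg [-0.07 -0.14 -0.01]
```

View pics/c2.png

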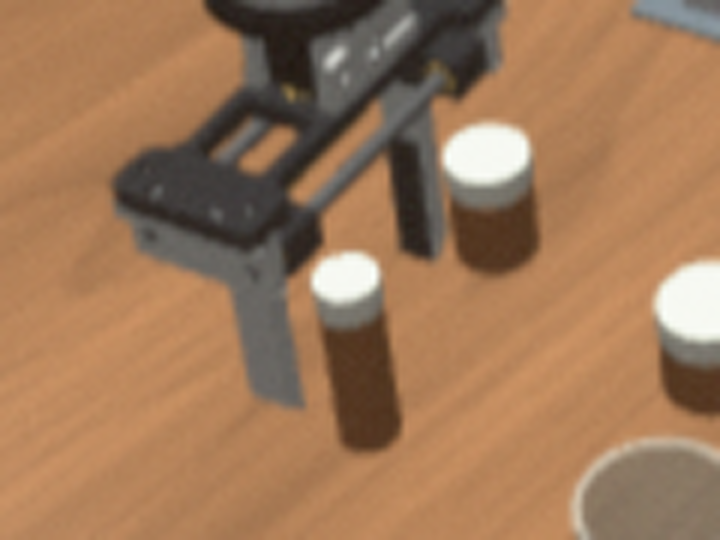

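>>> jog_arm --series '[{"x": 0, "y": 0, "z": 0, "rx": 0, "ry": 0, "rz": 0}, {"x": 0, "y": 0, "z": 0, "rx": 0, "ry": 0, "rz": 0}, {"x": 0, "y": 0, "z": 0, "rx": 0, "ry": 0, "rz": 0}, {"x": 0, "y": 0, "z": 0, "rx": 0, "ry": 0, "rz": 0}, {"x": 0, "y": 0, "z": 0, "rx": 0, "ry": 0, "rz": 0}, {"x": 0, "y": 0, "z": 0, "rx": 0, "ry": 0, "rz": 0}, {"x": 0, "y": 0, "z": 0, "rx": 0, "ry": 0, "rz": 0}, {"x": 0, "y": 0, "z": 0, "rx": 0, "ry": 0, "rz": 0}]' --claw 0.0

```text
time: 4.52
tool_pos: [0.4904, -0.3235, 0.0697]
ee_rot: [-3.137, -0.006, -1.38]
wrist_force: [1.0, -0.1, 0.1]
width: 0.0441
```

Run:
```python
from h import *
to(.4893,-.322,.066)
```

```text
t 4.5167 pos [ 0.4904 -0.3235  0.0697] F [ 1.  -0.1  0.1] M [0.   0.01 0.02] w 0.0441
shift [-0.0017  0.0008  0.0037] rotdeg [-0.26 -0.37  0.02]
```

>>> jog_arm --series '[{"x": -0.0014, "y": 0.0008, "z": 0.003, "rx": -0.25, "ry": -0.3, "rz": 0}, {"x": -0.0002, "y": 0.0001, "z": 0.0008, "rx": -0.05, "ry": -0.05, "rz": 0}, {"x": -0.0001, "y": 0.0001, "z": 0.0005, "rx": -0.04, "ry": -0.05, "rz": 0}, {"x": -0.0001, "y": 0.0001, "z": 0.0005, "rx": -0.04, "ry": -0.05, "rz": 0}, {"x": -0.0001, "y": 0.0001, "z": 0.0005, "rx": -0.04, "ry": -0.05, "rz": 0}, {"x": -0.0001, "y": 0.0001, "z": 0.0005, "rx": -0.04, "ry": -0.05, "rz": 0}, {"x": -0.0001, "y": 0.0001, "z": 0.0005, "rx": -0.04, "ry": -0.05, "rz": 0}]' --claw 0.0

```text
time: 5.1
tool_pos: [0.4897, -0.3223, 0.0659]
ee_rot: [3.139, 0.002, -1.38]
wrist_force: [-0.9, 1.0, 3.3]
width: 0.0284
```

Run:
```python
from h import *
to(.4893,-.322,.066)
s=snap('scene','s3.png')
to(.4893,-.322,.066)
cv2.imwrite('pics/c3.png',cv2.resize(s['img'][220:310,160:280,::-1],(720,540),interpolation=2))
```

```text
t 5.1 pos [ 0.4897 -0.3223  0.0659] F [-0.9  1.   3.3] M [0.17 0.15 0.03] w 0.0284
shift [-0.0004  0.0003 -0.0001] rotdeg [0.13 0.12 0.02]
t 5.15 pos [ 0.4897 -0.3223  0.0659] F [-0.4  0.2  4.1] M [0.13 0.2  0.  ] w 0.0286
shift [-0.0004  0.0003 -0.0001] rotdeg [0.13 0.12 0.02]
```

View pics/c3.png

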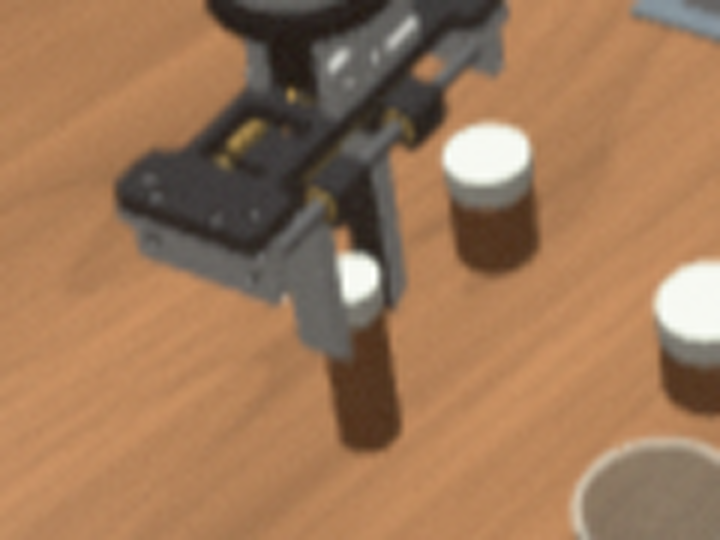

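>>> jog_arm --series '[{"x": 0, "y": 0, "z": -0.005, "rx": 0, "ry": 0, "rz": 0}, {"x": 0, "y": 0, "z": -0.012, "rx": 0, "ry": 0, "rz": 0}, {"x": 0, "y": 0, "z": -0.02, "rx": 0, "ry": 0, "rz": 0}, {"x": 0, "y": 0, "z": -0.02, "rx": 0, "ry": 0, "rz": 0}, {"x": 0, "y": 0, "z": -0.02, "rx": 0, "ry": 0, "rz": 0}, {"x": 0, "y": 0, "z": -0.02, "rx": 0, "ry": 0, "rz": 0}, {"x": 0, "y": 0, "z": -0.015, "rx": 0, "ry": 0, "rz": 0}, {"x": 0, "y": 0, "z": -0.005, "rx": 0, "ry": 0, "rz": 0}]'

```text
time: 5.82
tool_pos: [0.4868, -0.3203, 0.1831]
ee_rot: [3.13, 0.013, -1.38]
wrist_force: [0.2, 0.4, -1.4]
width: 0.0285
```

Run:
```python
from h import *
to(.430,.034,.19)
```

```text
t 5.8167 pos [ 0.4868 -0.3203  0.1831] F [ 0.2  0.4 -1.4] M [-0.02 -0.05  0.03] w 0.0285
shift [-0.3587 -0.0114 -0.0023] rotdeg [0.68 0.76 0.01]
```

>>> jog_arm --series '[{"x": -0.008, "y": 0, "z": 0, "rx": 0.3, "ry": 0.3, "rz": 0}, {"x": -0.018, "y": 0, "z": 0, "rx": 0.3, "ry": 0.3, "rz": 0}, {"x": -0.025, "y": -0.001, "z": 0, "rx": 0, "ry": 0, "rz": 0}, {"x": -0.028, "y": -0.001, "z": 0, "rx": 0, "ry": 0, "rz": 0}, {"x": -0.028, "y": -0.001, "z": 0, "rx": 0, "ry": 0, "rz": 0}, {"x": -0.028, "y": -0.001, "z": 0, "rx": 0, "ry": 0, "rz": 0}, {"x": -0.028, "y": -0.001, "z": 0, "rx": 0, "ry": 0, "rz": 0}, {"x": -0.028, "y": -0.001, "z": 0, "rx": 0, "ry": 0, "rz": 0}, {"x": -0.028, "y": -0.001, "z": 0, "rx": 0, "ry": 0, "rz": 0}]'

```text
time: 6.57
tool_pos: [0.4457, -0.0953, 0.175]
ee_rot: [3.132, 0.008, -1.389]
wrist_force: [-0.5, 0.3, -1.0]
width: 0.0284
```

Run:
```python
from h import *
to(.430,.034,.185)
```

```text
t 6.5667 pos [ 0.4457 -0.0953  0.175 ] F [-0.5  0.3 -1. ] M [ 0.03 -0.05  0.03] w 0.0284
shift [-0.1301 -0.0078 -0.009 ] rotdeg [ 0.53  0.48 -0.52]
```

>>> jog_arm --series '[{"x": -0.025, "y": -0.001, "z": -0.003, "rx": 0.2, "ry": 0.2, "rz": -0.2}, {"x": -0.025, "y": -0.002, "z": -0.003, "rx": 0.2, "ry": 0.2, "rz": -0.2}, {"x": -0.022, "y": -0.002, "z": -0.003, "rx": 0.1, "ry": 0.1, "rz": -0.1}, {"x": -0.018, "y": -0.001, "z": 0, "rx": 0, "ry": 0, "rz": 0}, {"x": -0.012, "y": -0.001, "z": 0, "rx": 0, "ry": 0, "rz": 0}, {"x": -0.005, "y": 0, "z": 0, "rx": 0, "ry": 0, "rz": 0}, {"x": 0, "y": 0, "z": 0, "rx": 0, "ry": 0, "rz": 0}, {"x": 0, "y": 0, "z": 0, "rx": 0, "ry": 0, "rz": 0}]'

```text
time: 7.23
tool_pos: [0.4209, 0.0253, 0.1747]
ee_rot: [3.128, 0.008, -1.37]
wrist_force: [0.0, 0.4, -0.7]
width: 0.0279
```

Run:
```python
from h import *
cams.snapshot('scene')
to(.437,.034,.14)
s=snap('scene','s4.png');t=snap('top','t4.png')
import pickle; pickle.dump((t,s,robot.get_obs()),open('ts4.pkl','wb'))
to(.437,.034,.14)
a=s['img'][130:260,230:350,::-1]; b=t['img'][170:290,270:390,::-1]
cv2.imwrite('pics/c4.png',np.hstack([cv2.resize(a,(480,520),interpolation=2),cv2.resize(b,(320,520),interpolation=2)]))
```

```text
t 7.2833 pos [0.4208 0.0251 0.1746] F [-0.6  0.1 -0.7] M [-0.03 -0.03 -0.01] w 0.0281
shift [-0.0052 -0.0181  0.0344] rotdeg [0.81 0.48 0.55]
t 7.3833 pos [0.4214 0.0246 0.1751] F [ 0.8 -0.4 -2.3] M [-0.   -0.02  0.  ] w 0.0282
shift [-0.0059 -0.0176  0.0349] rotdeg [0.76 0.46 0.48]
```

View pics/c4.png

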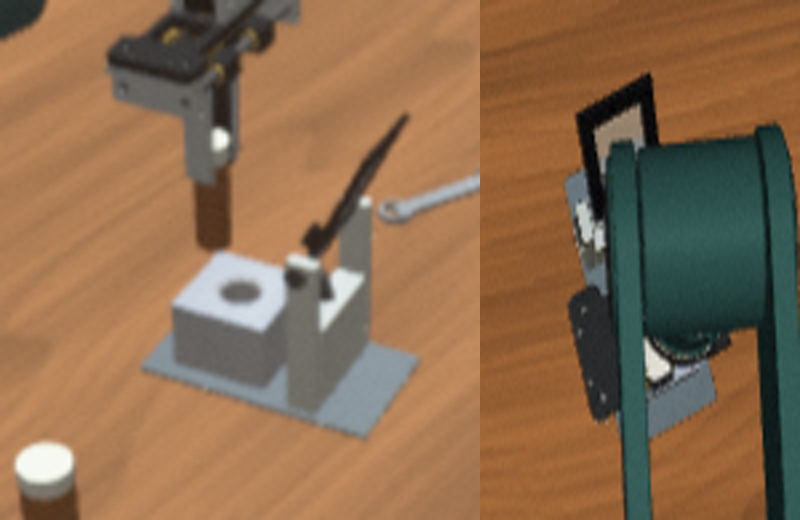

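Run:
```python
from h import *
import pickle
t,s=pickle.load(open('ts.pkl','rb'))
def cen(im,c,r,dark,thr=None):
    g=cv2.cvtColor(im,cv2.COLOR_RGB2GRAY).astype(float)
    x0,y0=int(c[0]-r),int(c[1]-r); p=g[y0:y0+2*r+1,x0:x0+2*r+1]
    lo,hi=np.percentile(p,3),np.percentile(p,97); w=np.clip((p-lo)/(hi-lo),0,1); w=1-w if dark else w
    m=(w>.5).astype(np.uint8); n,l,st,ce=cv2.connectedComponentsWithStats(m)
    k=l[r,r]; mk=cv2.dilate((l==k).astype(np.uint8),np.ones((3,3)))
    ww=w*mk; yy,xx=np.mgrid[y0:y0+2*r+1,x0:x0+2*r+1]
    return ((ww*xx).sum()/ww.sum(),(ww*yy).sum()/ww.sum()),ww.sum()
for nm,im,c,r,d,z,sn in [('bore',t,(334,245.5),7,1,.065,'t'),('bore',s,(290,203),7,1,.065,'s'),('cap',t,(457,207),8,0,.095,'t')]:
    uv,a=cen(im['img'],c,r,d); print(nm,sn,np.round(uv,2),round(a,1),onz(im,uv,z).round(4))
# expected areas / projections
for P in [(.4372,.0341)]:
  for im in (t,s):
    th=np.linspace(0,2*np.pi,60,endpoint=False)
    for rr in (.016,.019):
      q=proj(im,np.c_[P[0]+rr*np.cos(th),P[1]+rr*np.sin(th),0*th+.065]); print(q.mean(0).round(2),cv2.contourArea(q.astype(np.float32)))
print(cv2.cvtColor(s['img'],cv2.COLOR_RGB2GRAY)[196:211,280:300])
```

```text
bore t [334.07 245.63] 96.2 [0.4366 0.0353 0.065 ]
bore s [289.55 202.55] 48.4 [0.438  0.0317 0.065 ]
cap t [457.3  206.53] 94.3 [ 0.49   -0.3226  0.095 ]
[334.46 245.35] 101.62902095867321
[334.46 245.35] 143.31185165653005
[289.81 202.11] 47.75127064739354
[289.81 202.12] 67.33983660745434
[[151 177 199 207 211 210 211 211 212 213 212 211 214 212 209 203 194 191
  179 174]
 [178 196 207 208 210 211 211 209 211 212 212 213 215 213 216 214 212 213
  208 202]
 [197 207 210 208 208 210 209 210 209 206 207 212 210 214 214 217 217 218
  215 211]
 [205 208 211 210 210 210 202 195 192 190 185 195 195 200 211 217 215 218
  217 214]
 [208 211 209 206 206 196 183 161 152 149 143 150 156 170 195 210 218 215
  217 216]
 [207 211 208 210 194 171 147 119 108 108 105 110 117 134 164 197 217 216
  216 215]
 [210 211 211 209 188 143 105  99  96  99 100 101 103 107 131 185 213 219
  219 215]
 [210 211 212 211 188 135 100  99  98  99 102 100  99 103 125 183 214 218
  217 214]
 [210 212 211 210 201 160 118 103 102 103 104 107 108 119 154 202 215 218
  217 216]
 [210 211 211 212 209 196 173 152 140 136 140 140 149 175 197 215 217 216
  215 215]
 [209 211 210 212 214 211 209 200 190 189 188 191 195 212 214 216 216 216
  214 210]
 [196 208 209 212 212 213 212 211 214 213 213 214 214 215 215 215 215 212
  210 191]
 [154 172 178 194 208 208 212 212 214 216 217 216 217 215 216 216 212 211
  192 145]
 [109 119 127 150 165 177 193 200 211 212 215 217 215 216 214 213 212 202
  156 107]
 [101 100 103 108 113 125 148 156 176 188 198 212 212 213 213 211 205 169
  119  99]]
```

Run:
```python
from h import *
to(.4373,.034,.15,-1.38)
```

```text
t 7.3833 pos [0.4214 0.0246 0.1751] F [ 0.8 -0.4 -2.3] M [-0.   -0.02  0.  ] w 0.0282
shift [-0.0059 -0.0178  0.0249] rotdeg [0.76 0.46 0.48]
```

>>> jog_arm --series '[{"x": -0.002, "y": -0.006, "z": 0.004, "rx": 0.4, "ry": 0.2, "rz": 0.2}, {"x": -0.002, "y": -0.006, "z": 0.008, "rx": 0.2, "ry": 0.2, "rz": 0.2}, {"x": -0.002, "y": -0.005, "z": 0.008, "rx": 0.1, "ry": 0.1, "rz": 0.1}, {"x": 0, "y": 0, "z": 0.004, "rx": 0, "ry": 0, "rz": 0}, {"x": 0, "y": 0, "z": 0.001, "rx": 0, "ry": 0, "rz": 0}, {"x": 0, "y": 0, "z": 0, "rx": 0, "ry": 0, "rz": 0}]'

```text
time: 7.88
tool_pos: [0.439, 0.0324, 0.1461]
ee_rot: [3.14, -0.002, -1.386]
wrist_force: [0.5, 0.4, -1.3]
width: 0.0282
```

Run:
```python
from h import *
cams.snapshot('scene')
to(.4373,.034,.14)
```

```text
t 7.9333 pos [0.4389 0.0324 0.1462] F [ 0.1 -0.8 -0.5] M [-0.03  0.01 -0.03] w 0.0281
shift [-0.0019  0.0013  0.0062] rotdeg [ 0.09 -0.09 -0.35]
```

>>> jog_arm --series '[{"x": -0.0018, "y": 0.0014, "z": 0.003, "rx": 0.1, "ry": -0.1, "rz": -0.3}, {"x": 0, "y": 0, "z": 0.003, "rx": 0, "ry": 0, "rz": 0}, {"x": 0, "y": 0, "z": 0, "rx": 0, "ry": 0, "rz": 0}]'

```text
time: 8.18
tool_pos: [0.4373, 0.0339, 0.1401]
ee_rot: [-3.141, 0.0, -1.381]
wrist_force: [0.6, -0.3, -1.0]
width: 0.0285
```

Run:
```python
from h import *
import pickle
cams.snapshot('scene')
to(.4373,.034,.14)
s=snap('scene','s5.png'); o=robot.get_obs()
pickle.dump((s,o),open('s5.pkl','wb'))
a=s['img'][150:240,250:340,::-1]
cv2.imwrite('pics/c5.png',cv2.resize(a,(585,585),interpolation=2))
# projected vial outline if TCP centered
P=o['tool_pos']; R=Ro.from_euler('xyz',o['ee_rot'])
th=np.linspace(0,2*np.pi,24)
for h in (.0659,.03,0.0): 
    q=proj(s,P+R.apply(np.c_[.014*np.cos(th),.014*np.sin(th),0*th+h]));print(h,proj(s,P+R.apply([0,0,h])).round(2),q.min(0).round(2),q.max(0).round(2))
```

```text
t 8.2333 pos [0.4374 0.0339 0.1404] F [ 1.1  0.6 -1.2] M [ 0.03 -0.03  0.01] w 0.0285
shift [-0.0001  0.      0.0004] rotdeg [-0.07 -0.   -0.03]
0.0659 [289.81 199.7 ] [285.34 197.11] [294.23 202.32]
0.03 [289.5  190.32] [284.97 187.76] [293.99 192.9 ]
0.0 [289.25 182.26] [284.66 179.74] [293.79 184.82]
```

View pics/c5.png

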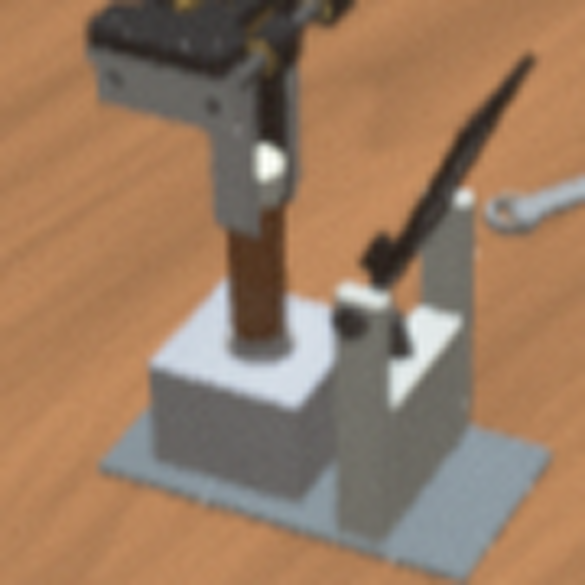

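Run:
```python
from h import *
import pickle
s,o=pickle.load(open('s5.pkl','rb')); t0,s0=pickle.load(open('ts.pkl','rb'))
g=cv2.cvtColor(s['img'],cv2.COLOR_RGB2GRAY).astype(float); g0=cv2.cvtColor(s0['img'],cv2.COLOR_RGB2GRAY).astype(float)
print(g[186:207,279:300].astype(int))
def edges(row):
    th=(row.min()+np.median(np.r_[row[:3],row[-3:]]))/2
    i=np.where(row<th)[0]; a,b=i[0],i[-1]
    return a-1+(row[a-1]-th)/(row[a-1]-row[a]), b+(th-row[b])/(row[b+1]-row[b])
for v in range(194,202):
    a,b=edges(g[v,279:300]); print(v,'vial',round(279+a,2),round(279+b,2),round(279+(a+b)/2,2))
for v in range(200,206):
    a,b=edges(g0[v,280:300]); print(v,'bore',round(280+a,2),round(280+b,2),round(280+(a+b)/2,2))
P=o['tool_pos'];R=Ro.from_euler('xyz',o['ee_rot'])
for h in (.03,.04,.05,.06): print(h,proj(s,P+R.apply([0,0,h])))
```

```text
[[130 132 132 134 136 125  70  66  69  73  76  65  60  62  85 143 150 149
  148 147 147]
 [130 129 132 135 136 127  73  59  63  62  62  60  58  65  90 140 148 147
  146 147 151]
 [132 132 137 137 139 127  72  58  64  62  61  60  56  65  87 142 148 150
  147 146 148]
 [135 137 139 140 138 130  73  62  62  62  61  62  60  63  86 142 147 148
  147 149 147]
 [137 138 139 140 142 133  81  59  61  61  61  64  60  60  87 143 145 148
  147 150 148]
 [142 140 140 140 144 136  86  64  62  63  60  63  61  63  81 133 146 150
  149 148 149]
 [140 143 145 145 148 148  94  63  64  60  61  60  61  57  78 127 148 150
  147 149 149]
 [144 145 145 149 162 173 106  69  65  61  63  60  59  62  82 126 148 151
  153 150 147]
 [146 145 146 156 190 191 112  67  66  63  62  61  64  62  80 129 151 153
  150 150 146]
 [142 144 153 178 208 198 115  69  67  67  65  64  63  65  93 157 176 166
  157 149 153]
 [143 154 177 201 208 199 125  74  64  64  66  65  62  63 103 174 203 196
  194 183 177]
 [153 178 201 211 211 201 136  78  65  66  67  66  64  67 102 181 213 217
  216 208 207]
 [175 202 209 211 213 202 137  7
[... 618 characters left out ...]
98 179 155 142 140 140 142 151 180 200 216 219
  219 216 217]
 [212 213 214 213 215 217 214 209 201 192 192 193 195 200 216 219 219 218
  219 219 212]]
194 vial 285.19 293.48 289.33
195 vial 285.17 293.22 289.2
196 vial 285.11 293.23 289.17
197 vial 285.03 293.41 289.22
198 vial 285.0 293.44 289.22
199 vial 285.04 293.46 289.25
200 vial 285.29 293.55 289.42
201 vial 285.32 293.75 289.53
200 bore 286.23 293.32 289.77
201 bore 285.5 293.83 289.67
202 bore 284.74 294.44 289.59
203 bore 284.61 294.53 289.57
204 bore 285.05 294.08 289.57
205 bore 285.93 292.98 289.46
0.03 [289.50470786 190.31503508]
0.04 [289.58939767 192.95526845]
0.05 [289.67344136 195.57433656]
0.06 [289.75684604 198.1724858 ]
```

>>> jog_arm --series '[{"x": -0.0003, "y": -0.0007, "z": 0.002, "rx": 0, "ry": 0, "rz": 0}, {"x": 0, "y": 0, "z": 0.0025, "rx": 0, "ry": 0, "rz": 0}, {"x": 0, "y": 0, "z": 0.0025, "rx": 0, "ry": 0, "rz": 0}]'

```text
time: 8.53
tool_pos: [0.4391, 0.0342, 0.1344]
ee_rot: [-3.137, -0.001, -1.381]
wrist_force: [-0.3, 0.0, -1.4]
width: 0.0285
```

Run:
```python
from h import *
to(.438,.0344,.12)
```

```text
t 8.5333 pos [0.4391 0.0342 0.1344] F [-0.3  0.  -1.4] M [-0.04 -0.01  0.01] w 0.0285
shift [-0.0004  0.0011  0.0144] rotdeg [-0.27 -0.05 -0.04]
```

>>> jog_arm --series '[{"x": -0.0003, "y": 0.001, "z": 0.0015, "rx": -0.27, "ry": -0.05, "rz": -0.04}, {"x": 0, "y": 0.0003, "z": 0.0025, "rx": -0.1, "ry": 0, "rz": 0}, {"x": 0, "y": 0.0003, "z": 0.0025, "rx": -0.1, "ry": 0, "rz": 0}, {"x": 0, "y": 0.0003, "z": 0.0025, "rx": -0.1, "ry": 0, "rz": 0}]'

```text
time: 8.87
tool_pos: [0.437, 0.0341, 0.1245]
ee_rot: [3.135, 0.0, -1.38]
wrist_force: [0.4, -0.4, 0.1]
width: 0.0285
```

Run:
```python
from h import *
to(.438,.0344,.104)
```

```text
t 8.8667 pos [0.437  0.0341 0.1245] F [ 0.4 -0.4  0.1] M [-0.01  0.03 -0.05] w 0.0285
shift [-0.0001 -0.0012  0.0205] rotdeg [ 0.35  0.   -0.  ]
```

>>> jog_arm --series '[{"x": 0, "y": -0.0006, "z": 0.002, "rx": 0.2, "ry": 0, "rz": 0}, {"x": 0, "y": 0, "z": 0.002, "rx": 0.05, "ry": 0, "rz": 0}, {"x": 0, "y": 0.0002, "z": 0.002, "rx": 0, "ry": 0, "rz": 0}, {"x": 0, "y": 0.0002, "z": 0.002, "rx": 0, "ry": 0, "rz": 0}, {"x": 0, "y": 0.0002, "z": 0.002, "rx": 0, "ry": 0, "rz": 0}]'

```text
time: 9.28
tool_pos: [0.4367, 0.0341, 0.1128]
ee_rot: [3.139, 0.0, -1.38]
wrist_force: [1.5, -0.1, -1.7]
width: 0.0284
```

Run:
```python
from h import *
to(.438,.0344,.102)
```

```text
t 9.2833 pos [0.4367 0.0341 0.1128] F [ 1.5 -0.1 -1.7] M [-0.02 -0.01  0.02] w 0.0284
shift [ 0.     -0.0014  0.0108] rotdeg [0.14 0.01 0.  ]
```

>>> jog_arm --series '[{"x": 0, "y": -0.0012, "z": 0.0015, "rx": 0.1, "ry": 0, "rz": 0}, {"x": 0, "y": 0, "z": 0.0015, "rx": 0, "ry": 0, "rz": 0}, {"x": 0, "y": 0, "z": 0.0015, "rx": 0, "ry": 0, "rz": 0}, {"x": 0, "y": 0, "z": 0.0015, "rx": 0, "ry": 0, "rz": 0}, {"x": 0, "y": 0, "z": 0.0015, "rx": 0, "ry": 0, "rz": 0}]'

```text
time: 9.7
tool_pos: [0.4379, 0.0344, 0.1045]
ee_rot: [3.141, 0.0, -1.38]
wrist_force: [0.3, -0.0, -0.3]
width: 0.0287
```

Run:
```python
from h import *
to(.438,.0344,.102)
```

```text
t 9.7 pos [0.4379 0.0344 0.1045] F [ 0.3 -0.  -0.3] M [ 0.03 -0.02  0.02] w 0.0287
shift [ 0.     -0.0001  0.0025] rotdeg [0.03 0.02 0.  ]
```

>>> jog_arm --series '[{"x": 0, "y": 0, "z": 0.001, "rx": 0, "ry": 0, "rz": 0}, {"x": 0, "y": 0, "z": 0.001, "rx": 0, "ry": 0, "rz": 0}, {"x": 0, "y": 0, "z": 0.001, "rx": 0, "ry": 0, "rz": 0}]'

```text
time: 9.95
tool_pos: [0.4379, 0.0344, 0.1011]
ee_rot: [3.141, 0.0, -1.38]
wrist_force: [1.1, 0.3, -1.8]
width: 0.0283
```

>>> jog_arm --series '[{"x": 0, "y": 0, "z": 0.0008, "rx": 0, "ry": 0, "rz": 0}, {"x": 0, "y": 0, "z": 0.0008, "rx": 0, "ry": 0, "rz": 0}, {"x": 0, "y": 0, "z": 0.0008, "rx": 0, "ry": 0, "rz": 0}]'

```text
time: 10.2
tool_pos: [0.438, 0.0344, 0.0985]
ee_rot: [3.141, 0.0, -1.38]
wrist_force: [0.1, -0.4, -0.8]
width: 0.0285
```

>>> jog_arm --series '[{"x": 0, "y": 0, "z": 0.0008, "rx": 0, "ry": 0, "rz": 0}, {"x": 0, "y": 0, "z": 0.0008, "rx": 0, "ry": 0, "rz": 0}, {"x": 0, "y": 0, "z": 0.0008, "rx": 0, "ry": 0, "rz": 0}]'

```text
time: 10.45
tool_pos: [0.438, 0.0344, 0.0959]
ee_rot: [3.141, 0.0, -1.38]
wrist_force: [-0.7, 0.3, -1.7]
width: 0.0284
```

>>> jog_arm --series '[{"x": 0, "y": 0, "z": 0.0008, "rx": 0, "ry": 0, "rz": 0}, {"x": 0, "y": 0, "z": 0.0008, "rx": 0, "ry": 0, "rz": 0}, {"x": 0, "y": 0, "z": 0.0008, "rx": 0, "ry": 0, "rz": 0}]'

```text
time: 10.7
tool_pos: [0.4381, 0.0344, 0.0933]
ee_rot: [3.142, 0.0, -1.38]
wrist_force: [-0.5, -0.3, -1.2]
width: 0.0285
```

>>> jog_arm --series '[{"x": 0, "y": 0, "z": 0.0008, "rx": 0, "ry": 0, "rz": 0}, {"x": 0, "y": 0, "z": 0.0008, "rx": 0, "ry": 0, "rz": 0}, {"x": 0, "y": 0, "z": 0.0008, "rx": 0, "ry": 0, "rz": 0}]'

```text
time: 10.95
tool_pos: [0.4381, 0.0344, 0.0907]
ee_rot: [-3.142, 0.0, -1.38]
wrist_force: [0.5, -0.2, -0.9]
width: 0.0285
```

>>> jog_arm --series '[{"x": 0, "y": 0, "z": 0.0008, "rx": 0, "ry": 0, "rz": 0}, {"x": 0, "y": 0, "z": 0.0008, "rx": 0, "ry": 0, "rz": 0}, {"x": 0, "y": 0, "z": 0.0008, "rx": 0, "ry": 0, "rz": 0}]'

```text
time: 11.2
tool_pos: [0.4381, 0.0344, 0.088]
ee_rot: [3.142, 0.0, -1.38]
wrist_force: [1.2, 0.2, -1.7]
width: 0.028
```

>>> jog_arm --series '[{"x": 0, "y": 0, "z": 0.0008, "rx": 0, "ry": 0, "rz": 0}, {"x": 0, "y": 0, "z": 0.0008, "rx": 0, "ry": 0, "rz": 0}, {"x": 0, "y": 0, "z": 0.0008, "rx": 0, "ry": 0, "rz": 0}]'

```text
time: 11.45
tool_pos: [0.4384, 0.0344, 0.0859]
ee_rot: [-3.141, 0.0, -1.38]
wrist_force: [-0.5, 1.4, 2.2]
width: 0.0283
```

Run:
```python
from h import *
for i in range(4):
    cams.snapshot('scene'); to(.438,.0344,.0859)
```

```text
t 11.5 pos [0.4384 0.0344 0.0859] F [-1.4  0.3  1.8] M [ 0.03  0.14 -0.03] w 0.0284
shift [-0.      0.0004  0.    ] rotdeg [-0.04  0.    0.  ]
t 11.55 pos [0.4384 0.0344 0.086 ] F [-0.7  1.9  2.5] M [ 0.04  0.18 -0.  ] w 0.0282
shift [-0.      0.0004  0.0001] rotdeg [-0.05  0.01  0.  ]
t 11.6 pos [0.4384 0.0344 0.086 ] F [-0.9  0.2  1.7] M [0.04 0.19 0.04] w 0.0281
shift [-0.      0.0004  0.0001] rotdeg [-0.05  0.01  0.  ]
t 11.65 pos [0.4384 0.0344 0.086 ] F [ 0.7 -0.2  2.3] M [ 0.1   0.17 -0.03] w 0.0287
shift [-0.      0.0004  0.0001] rotdeg [-0.05  0.01  0.  ]
```

>>> jog_arm --series '[{"x": 0, "y": 0.0003, "z": -0.0004, "rx": 0, "ry": 0, "rz": 0}]'

```text
time: 11.73
tool_pos: [0.4382, 0.0344, 0.0865]
ee_rot: [-3.14, 0.0, -1.38]
wrist_force: [0.3, 1.1, -0.1]
width: 0.0279
```

Run:
```python
from h import *
F=[]
for i in range(4):
    cams.snapshot('scene'); o=robot.get_obs(); F.append(o['wrist_force']); 
print(np.mean(F,0).round(2),np.array(F)[:,2].round(1)); to(.438,.0344,.0859)
```

```text
[-0.3   0.18  0.84] [ 1.1  0.9  1.4 -0. ]
t 11.9333 pos [0.4381 0.0344 0.0864] F [-0.3  0.5 -0. ] M [ 0.11 -0.02 -0.04] w 0.0285
shift [-0.      0.0001  0.0005] rotdeg [-0.05  0.    0.  ]
```

>>> jog_arm --series '[{"x": 0, "y": 0, "z": -0.0003, "rx": 0, "ry": 0, "rz": 0}]'

```text
time: 12.02
tool_pos: [0.4381, 0.0344, 0.0866]
ee_rot: [-3.141, 0.0, -1.38]
wrist_force: [-0.3, 0.6, 0.3]
width: 0.0281
```

Run:
```python
from h import *
F=[]
for i in range(6):
    cams.snapshot('scene'); o=robot.get_obs(); F.append(o['wrist_force']); 
print(np.mean(F,0).round(2),np.array(F)[:,2].round(1)); to(.438,.0344,.0859)
```

```text
[0.04 0.39 0.49] [ 0.3  0.6 -0.4  0.4  0.9  1. ]
t 12.3167 pos [0.4381 0.0344 0.0866] F [-0.2  0.6  1. ] M [0.05 0.01 0.03] w 0.0285
shift [-0.      0.0001  0.0007] rotdeg [-0.05  0.01  0.  ]
```

>>> jog_arm --series '[{"x": 0, "y": 0, "z": 0.0001, "rx": 0, "ry": 0, "rz": 0}, {"x": 0, "y": 0, "z": 0.0001, "rx": 0, "ry": 0, "rz": 0}, {"x": 0, "y": 0, "z": 0.0001, "rx": 0, "ry": 0, "rz": 0}, {"x": 0, "y": 0, "z": 0.0001, "rx": 0, "ry": 0, "rz": 0}, {"x": 0, "y": 0, "z": 0.0001, "rx": 0, "ry": 0, "rz": 0}, {"x": 0, "y": 0, "z": 0.0001, "rx": 0, "ry": 0, "rz": 0}]' --claw 0.6

```text
time: 12.82
tool_pos: [0.438, 0.0342, 0.0856]
ee_rot: [-3.141, -0.0, -1.38]
wrist_force: [-0.3, 0.3, -0.1]
width: 0.0564
```

Run:
```python
from h import *
s=snap('scene','s6.png'); to(.438,.0344,.0859)
cv2.imwrite('pics/c6.png',cv2.resize(s['img'][150:240,250:340,::-1],(585,585),interpolation=2))
```

```text
t 12.8667 pos [0.438  0.0342 0.0856] F [-0.1  0.4  0.2] M [-0.01  0.02 -0.01] w 0.0566
shift [-0.0002 -0.0001 -0.0003] rotdeg [-0.02 -0.02 -0.  ]
```

View pics/c6.png

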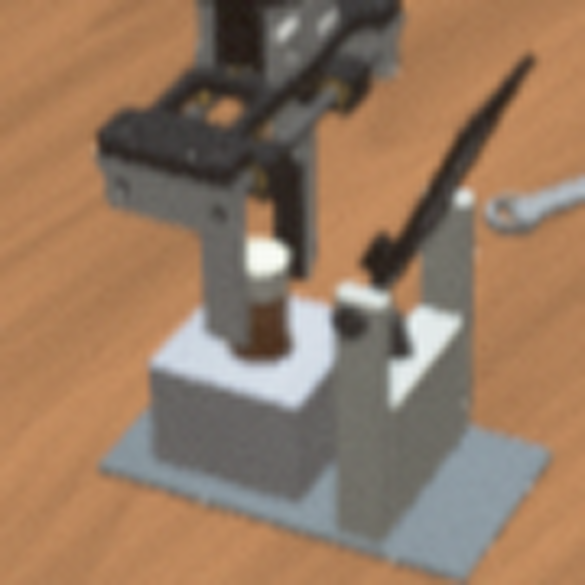

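>>> jog_arm --series '[{"x": 0, "y": 0, "z": -0.004, "rx": 0, "ry": 0, "rz": 0}, {"x": 0, "y": 0, "z": -0.008, "rx": 0, "ry": 0, "rz": 0}, {"x": 0, "y": 0, "z": -0.015, "rx": 0, "ry": 0, "rz": 0}, {"x": 0, "y": 0, "z": -0.025, "rx": 0, "ry": 0, "rz": 0}, {"x": 0, "y": 0, "z": -0.03, "rx": 0, "ry": 0, "rz": 0}, {"x": 0, "y": 0, "z": -0.03, "rx": 0, "ry": 0, "rz": 0}, {"x": 0, "y": 0, "z": -0.03, "rx": 0, "ry": 0, "rz": 0}, {"x": 0, "y": 0, "z": -0.03, "rx": 0, "ry": 0, "rz": 0}, {"x": 0, "y": 0, "z": -0.03, "rx": 0, "ry": 0, "rz": 0}, {"x": 0, "y": 0, "z": -0.015, "rx": 0, "ry": 0, "rz": 0}]'

```text
time: 13.7
tool_pos: [0.4344, 0.0344, 0.3124]
ee_rot: [3.134, 0.002, -1.38]
wrist_force: [0.3, -0.4, 0.1]
width: 0.0563
```

Run:
```python
from h import *
c,s_=np.cos(.19),np.sin(.19); B=np.array([.4375,.034])
for x in (.112,.123,.16,.18): print(x,B+x*np.array([c,s_]))
p=B+.18*np.array([c,s_]); to(*p,.285)
```

```text
0.112 [0.54748447 0.0551522 ]
0.123 [0.55828652 0.05722964]
0.16 [0.59462068 0.06421742]
0.18 [0.61426076 0.0679946 ]
t 13.7 pos [0.4344 0.0344 0.3124] F [ 0.3 -0.4  0.1] M [ 0.03 -0.02 -0.05] w 0.0563
shift [ 0.0012 -0.1832  0.026 ] rotdeg [0.46 0.1  0.  ]
```

Moving behind the guard at a safe height while closing the claw.

>>> jog_arm --series '[{"x": 0, "y": -0.01, "z": 0, "rx": 0.2, "ry": 0, "rz": 0}, {"x": 0, "y": -0.02, "z": 0, "rx": 0.2, "ry": 0, "rz": 0}, {"x": 0, "y": -0.025, "z": 0, "rx": 0, "ry": 0, "rz": 0}, {"x": 0, "y": -0.025, "z": 0, "rx": 0, "ry": 0, "rz": 0}, {"x": 0, "y": -0.025, "z": 0, "rx": 0, "ry": 0, "rz": 0}, {"x": 0, "y": -0.025, "z": 0, "rx": 0, "ry": 0, "rz": 0}, {"x": 0, "y": -0.025, "z": 0, "rx": 0, "ry": 0, "rz": 0}, {"x": 0, "y": -0.015, "z": 0, "rx": 0, "ry": 0, "rz": 0}, {"x": 0, "y": 0, "z": 0, "rx": 0, "ry": 0, "rz": 0}]' --claw 0.0

```text
time: 14.45
tool_pos: [0.6099, 0.0679, 0.334]
ee_rot: [-3.114, -0.005, -1.381]
wrist_force: [0.7, -0.1, -0.7]
width: 0.0012
```

Run:
```python
from h import *
s=snap('scene','s7.png'); to(.608,.0668,.205)
cv2.imwrite('pics/c7.png',cv2.resize(s['img'][110:240,240:370,::-1],(585,585),interpolation=2))
```

```text
t 14.5 pos [0.6089 0.0678 0.3342] F [ 0.2  0.4 -0.5] M [ 0.02  0.03 -0.05] w 0.0004
shift [1.000e-04 4.500e-03 1.291e-01] rotdeg [-1.53 -0.28 -0.05]
```

View pics/c7.png

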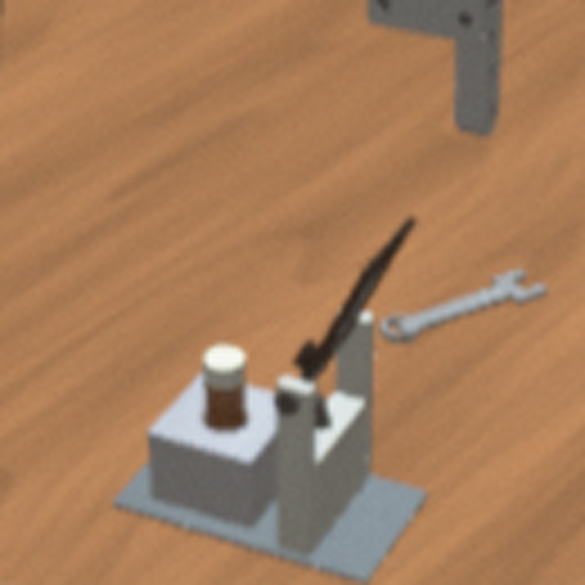

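>>> jog_arm --series '[{"x": 0, "y": 0, "z": 0.01, "rx": -0.7, "ry": -0.2, "rz": 0}, {"x": 0, "y": 0, "z": 0.02, "rx": -0.6, "ry": -0.1, "rz": 0}, {"x": 0, "y": 0.001, "z": 0.02, "rx": -0.1, "ry": 0, "rz": 0}, {"x": 0, "y": 0.001, "z": 0.02, "rx": -0.1, "ry": 0, "rz": 0}, {"x": 0, "y": 0.001, "z": 0.015, "rx": -0.1, "ry": 0, "rz": 0}, {"x": 0, "y": 0, "z": 0.008, "rx": 0, "ry": 0, "rz": 0}, {"x": 0, "y": 0, "z": 0.002, "rx": 0, "ry": 0, "rz": 0}, {"x": 0, "y": 0, "z": 0, "rx": 0, "ry": 0, "rz": 0}]' --claw 0.0

```text
time: 15.17
tool_pos: [0.5999, 0.0659, 0.2384]
ee_rot: [3.14, 0.0, -1.382]
wrist_force: [-1.2, 0.1, 0.2]
width: 0.0003
```

Run:
```python
from h import *
cams.snapshot('scene'); to(.585,.0625,.205)
```

```text
t 15.2167 pos [0.6001 0.0659 0.2389] F [-0.   0.1 -0.1] M [ 0.02 -0.04  0.01] w 0.0003
shift [0.0005 0.0155 0.0339] rotdeg [ 0.04  0.   -0.12]
```

>>> jog_arm --series '[{"x": 0, "y": 0, "z": 0.005, "rx": 0, "ry": 0, "rz": 0}, {"x": 0, "y": 0, "z": 0.008, "rx": 0, "ry": 0, "rz": 0}, {"x": 0, "y": 0, "z": 0.008, "rx": 0, "ry": 0, "rz": 0}, {"x": 0, "y": 0, "z": 0.007, "rx": 0, "ry": 0, "rz": 0}, {"x": 0, "y": 0.002, "z": 0.003, "rx": 0, "ry": 0, "rz": 0}, {"x": 0, "y": 0.003, "z": 0, "rx": 0, "ry": 0, "rz": 0}]'

```text
time: 15.72
tool_pos: [0.5969, 0.0649, 0.2093]
ee_rot: [-3.134, -0.001, -1.382]
wrist_force: [-0.6, -0.0, -0.0]
width: 0.0003
```

Run:
```python
from h import *
s=snap('scene','s8.png'); to(.57,.0595,.205)
cv2.imwrite('pics/c8.png',cv2.resize(s['img'][110:240,240:370,::-1],(585,585),interpolation=2))
```

```text
t 15.7667 pos [0.5964 0.0648 0.2095] F [ 0.3 -0.2  0.2] M [ 0.    0.03 -0.01] w 0.0006
shift [0.0003 0.0269 0.0043] rotdeg [-0.37 -0.07 -0.12]
```

View pics/c8.png

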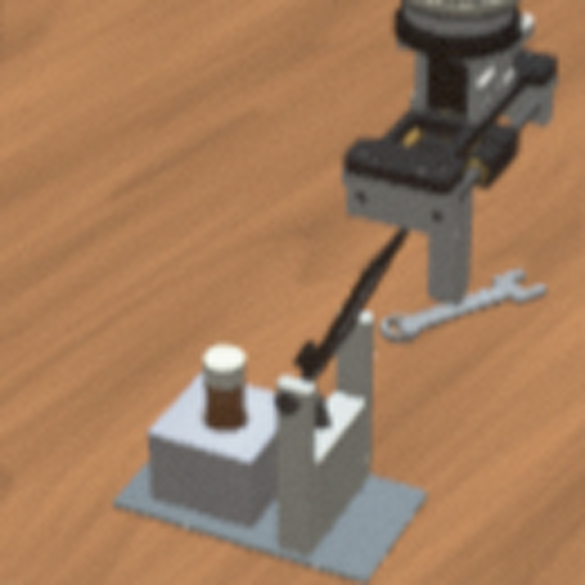

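>>> jog_arm --series '[{"x": 0, "y": 0.004, "z": 0.001, "rx": -0.3, "ry": 0, "rz": 0}, {"x": 0, "y": 0.004, "z": 0.001, "rx": 0, "ry": 0, "rz": 0}, {"x": 0, "y": 0.004, "z": 0.001, "rx": 0, "ry": 0, "rz": 0}, {"x": 0, "y": 0.003, "z": 0, "rx": 0, "ry": 0, "rz": 0}]'

```text
time: 16.1
tool_pos: [0.5807, 0.0618, 0.2067]
ee_rot: [-3.14, -0.001, -1.382]
wrist_force: [0.2, 0.2, 0.4]
width: 0.0009
```

>>> jog_arm --series '[{"x": 0, "y": 0.0025, "z": 0, "rx": 0, "ry": 0, "rz": 0}, {"x": 0, "y": 0.0025, "z": 0, "rx": 0, "ry": 0, "rz": 0}]'

```text
time: 16.27
tool_pos: [0.5751, 0.0607, 0.2073]
ee_rot: [-3.139, -0.002, -1.382]
wrist_force: [0.5, -0.2, 1.0]
width: 0.0002
```

>>> jog_arm --series '[{"x": 0, "y": 0.0025, "z": 0, "rx": 0, "ry": 0, "rz": 0}, {"x": 0, "y": 0.0025, "z": 0, "rx": 0, "ry": 0, "rz": 0}]'

```text
time: 16.43
tool_pos: [0.5697, 0.0596, 0.2078]
ee_rot: [-3.138, -0.002, -1.382]
wrist_force: [-0.5, -0.2, -0.9]
width: 0.0001
```

>>> jog_arm --series '[{"x": 0, "y": 0.0025, "z": 0.0003, "rx": -0.1, "ry": 0, "rz": 0}, {"x": 0, "y": 0.0025, "z": 0.0003, "rx": 0, "ry": 0, "rz": 0}]'

```text
time: 16.6
tool_pos: [0.5673, 0.0591, 0.2082]
ee_rot: [-3.131, -0.002, -1.382]
wrist_force: [6.2, 0.4, 0.3]
width: 0.0005
```

>>> jog_arm --series '[{"x": 0, "y": 0.0025, "z": 0.0003, "rx": 0, "ry": 0, "rz": 0}, {"x": 0, "y": 0.0025, "z": 0.0003, "rx": 0, "ry": 0, "rz": 0}]'

```text
time: 16.77
tool_pos: [0.5668, 0.059, 0.2088]
ee_rot: [-3.118, -0.002, -1.381]
wrist_force: [5.9, 1.6, -1.5]
width: 0.0001
```

>>> jog_arm --series '[{"x": 0, "y": 0.0025, "z": 0.0003, "rx": 0, "ry": 0, "rz": 0}, {"x": 0, "y": 0.0025, "z": 0.0003, "rx": 0, "ry": 0, "rz": 0}]'

```text
time: 16.93
tool_pos: [0.5663, 0.0589, 0.2093]
ee_rot: [-3.106, -0.003, -1.381]
wrist_force: [6.9, 0.7, -0.3]
width: 0.0004
```

>>> jog_arm --series '[{"x": 0, "y": 0.0032, "z": 0.0004, "rx": -0.6, "ry": 0, "rz": 0}, {"x": 0, "y": 0.0035, "z": 0.0004, "rx": -0.8, "ry": 0, "rz": 0}]'

```text
time: 17.1
tool_pos: [0.5642, 0.0585, 0.2101]
ee_rot: [-3.117, -0.003, -1.38]
wrist_force: [6.6, 2.8, -0.0]
width: 0.0005
```

>>> jog_arm --series '[{"x": 0, "y": 0.0035, "z": 0.0006, "rx": -0.8, "ry": 0, "rz": 0}, {"x": 0, "y": 0.0035, "z": 0.0006, "rx": -0.8, "ry": 0, "rz": 0}]'

```text
time: 17.27
tool_pos: [0.5621, 0.058, 0.2106]
ee_rot: [-3.132, -0.004, -1.379]
wrist_force: [7.1, 0.9, -0.1]
width: -0.0
```

>>> jog_arm --series '[{"x": 0, "y": 0.004, "z": 0.001, "rx": -0.5, "ry": 0, "rz": 0}, {"x": 0, "y": 0.0045, "z": 0.001, "rx": -0.4, "ry": 0, "rz": 0}, {"x": 0, "y": 0.0045, "z": 0.001, "rx": -0.4, "ry": 0, "rz": 0}]'

```text
time: 17.52
tool_pos: [0.5586, 0.0573, 0.212]
ee_rot: [-3.129, -0.005, -1.378]
wrist_force: [8.0, 1.3, 1.4]
width: 0.0008
```

>>> jog_arm --series '[{"x": 0, "y": 0.0045, "z": 0.0015, "rx": -0.4, "ry": 0, "rz": 0}, {"x": 0, "y": 0.0045, "z": 0.0015, "rx": -0.4, "ry": 0, "rz": 0}, {"x": 0, "y": 0.0045, "z": 0.0015, "rx": -0.4, "ry": 0, "rz": 0}, {"x": 0, "y": 0.0045, "z": 0.0015, "rx": -0.4, "ry": 0, "rz": 0}]'

```text
time: 17.85
tool_pos: [0.5537, 0.0563, 0.2139]
ee_rot: [-3.119, -0.007, -1.376]
wrist_force: [6.6, 1.2, 2.3]
width: 0.0004
```

>>> jog_arm --series '[{"x": 0, "y": 0.005, "z": 0.003, "rx": -0.8, "ry": 0, "rz": 0}, {"x": 0, "y": 0.005, "z": 0.003, "rx": -0.8, "ry": 0, "rz": 0}, {"x": 0, "y": 0.005, "z": 0.003, "rx": -0.8, "ry": 0, "rz": 0}, {"x": 0, "y": 0.005, "z": 0.003, "rx": -0.8, "ry": 0, "rz": 0}]'

```text
time: 18.18
tool_pos: [0.5496, 0.0554, 0.2149]
ee_rot: [-3.125, -0.01, -1.374]
wrist_force: [6.8, 1.7, 4.8]
width: 0.0004
```

Run:
```python
from h import *
s=snap('scene','s9.png'); to(.52,.05,.205)
cv2.imwrite('pics/c9.png',cv2.resize(s['img'][110:240,240:370,::-1],(585,585),interpolation=2))
```

```text
t 18.2333 pos [0.5495 0.0554 0.215 ] F [7.1 1.8 5.5] M [ 0.34 -1.18  0.  ] w 0.0006
shift [-0.0006  0.0301  0.0095] rotdeg [-0.92 -0.55  0.35]
```

View pics/c9.png

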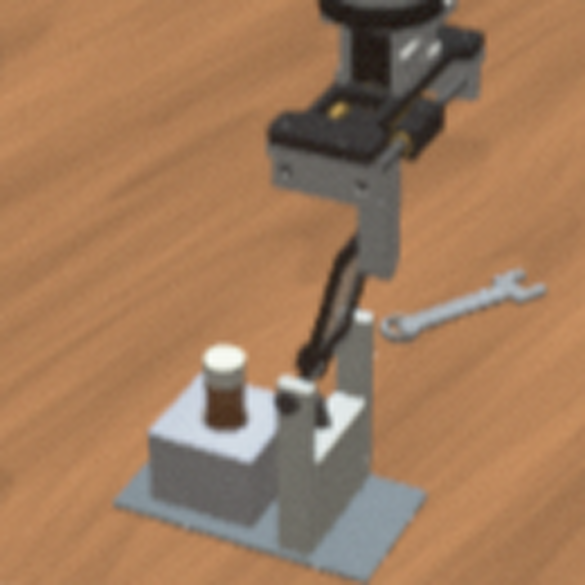

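>>> jog_arm --series '[{"x": 0, "y": 0.005, "z": 0.0005, "rx": -0.8, "ry": -0.2, "rz": 0.1}, {"x": 0, "y": 0.0055, "z": 0.0005, "rx": -0.8, "ry": -0.2, "rz": 0.1}, {"x": 0, "y": 0.0055, "z": 0.0005, "rx": -0.8, "ry": -0.2, "rz": 0.1}, {"x": 0, "y": 0.0055, "z": 0.0005, "rx": -0.8, "ry": -0.2, "rz": 0.1}]'

```text
time: 18.57
tool_pos: [0.5373, 0.0533, 0.2175]
ee_rot: [3.128, 0.004, -1.379]
wrist_force: [5.8, 2.5, 0.1]
width: 0.0007
```

>>> jog_arm --series '[{"x": 0, "y": 0.0055, "z": 0.001, "rx": -0.6, "ry": -0.1, "rz": 0.1}, {"x": 0, "y": 0.0055, "z": 0.001, "rx": -0.6, "ry": -0.1, "rz": 0.1}, {"x": 0, "y": 0.0055, "z": 0.001, "rx": -0.6, "ry": -0.1, "rz": 0.1}, {"x": 0, "y": 0.0055, "z": 0.001, "rx": -0.6, "ry": -0.1, "rz": 0.1}]'

```text
time: 18.9
tool_pos: [0.5245, 0.0509, 0.2189]
ee_rot: [3.112, 0.01, -1.385]
wrist_force: [5.4, 0.3, 0.8]
width: 0.0002
```

>>> jog_arm --series '[{"x": 0, "y": 0.005, "z": 0.002, "rx": 0.2, "ry": 0.1, "rz": -0.1}, {"x": 0, "y": 0.005, "z": 0.0025, "rx": 0, "ry": 0.1, "rz": -0.1}, {"x": 0, "y": 0.005, "z": 0.0025, "rx": 0, "ry": 0, "rz": 0}, {"x": 0, "y": 0.005, "z": 0.0025, "rx": 0, "ry": 0, "rz": 0}]'

```text
time: 19.23
tool_pos: [0.5173, 0.0493, 0.219]
ee_rot: [-3.127, 0.004, -1.379]
wrist_force: [5.1, 1.6, 4.0]
width: 0.0006
```

Run:
```python
from h import *
s=snap('scene','s10.png'); to(.48,.042,.205)
cv2.imwrite('pics/c10.png',cv2.resize(s['img'][110:240,240:370,::-1],(585,585),interpolation=2))
```

```text
t 19.2833 pos [0.5166 0.0492 0.2189] F [5.5 1.3 4.1] M [ 0.29 -1.14  0.02] w 0.0003
shift [0.0001 0.0375 0.0134] rotdeg [-0.8   0.22  0.07]
```

View pics/c10.png

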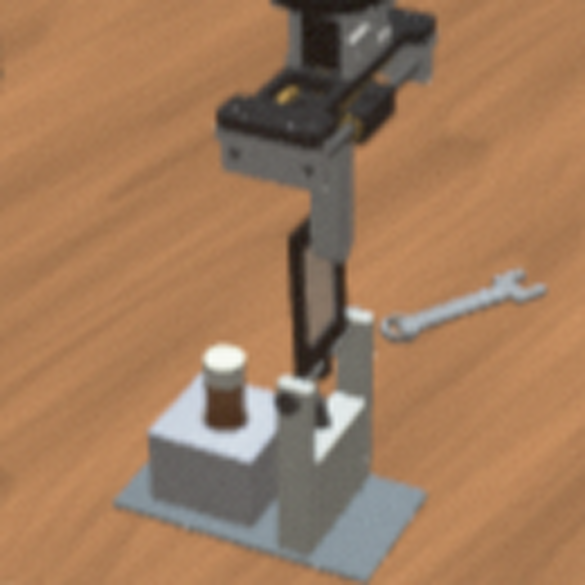

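>>> jog_arm --series '[{"x": 0, "y": 0.0055, "z": 0.0035, "rx": -0.7, "ry": 0.1, "rz": 0}, {"x": 0, "y": 0.0055, "z": 0.0035, "rx": -0.6, "ry": 0, "rz": 0}, {"x": 0, "y": 0.0055, "z": 0.0035, "rx": -0.5, "ry": 0, "rz": 0}, {"x": 0, "y": 0.0055, "z": 0.0035, "rx": -0.5, "ry": 0, "rz": 0}]'

```text
time: 19.62
tool_pos: [0.5076, 0.0471, 0.2169]
ee_rot: [-3.125, -0.002, -1.377]
wrist_force: [4.9, 2.0, 5.5]
width: 0.0006
```

>>> jog_arm --series '[{"x": 0, "y": 0.0055, "z": 0.0035, "rx": -0.4, "ry": 0, "rz": 0}, {"x": 0, "y": 0.0055, "z": 0.0035, "rx": -0.4, "ry": 0, "rz": 0}, {"x": 0, "y": 0.0055, "z": 0.0035, "rx": -0.4, "ry": 0, "rz": 0}, {"x": 0, "y": 0.0055, "z": 0.0035, "rx": -0.4, "ry": 0, "rz": 0}]'

```text
time: 19.95
tool_pos: [0.4964, 0.0447, 0.2141]
ee_rot: [-3.117, -0.005, -1.375]
wrist_force: [2.5, 0.8, 5.7]
width: 0.0003
```

>>> jog_arm --series '[{"x": 0, "y": 0.0055, "z": 0.004, "rx": -0.6, "ry": -0.1, "rz": 0.1}, {"x": 0, "y": 0.0055, "z": 0.004, "rx": -0.6, "ry": -0.1, "rz": 0.1}, {"x": 0, "y": 0.0055, "z": 0.004, "rx": -0.5, "ry": 0, "rz": 0}, {"x": 0, "y": 0.0055, "z": 0.004, "rx": -0.5, "ry": 0, "rz": 0}]'

```text
time: 20.28
tool_pos: [0.4794, 0.0411, 0.205]
ee_rot: [-3.137, -0.003, -1.378]
wrist_force: [1.1, 0.0, 2.8]
width: 0.0004
```

Run:
```python
from h import *
s=snap('scene','s11.png'); to(.447,.036,.187)
cv2.imwrite('pics/c11.png',cv2.resize(s['img'][110:240,240:370,::-1],(585,585),interpolation=2))
```

```text
t 20.3333 pos [0.478  0.0409 0.2037] F [0.2 0.2 1.4] M [-0.01 -0.08  0.06] w 0.0004
shift [-0.0012  0.0313  0.0167] rotdeg [-0.05 -0.18  0.1 ]
```

View pics/c11.png

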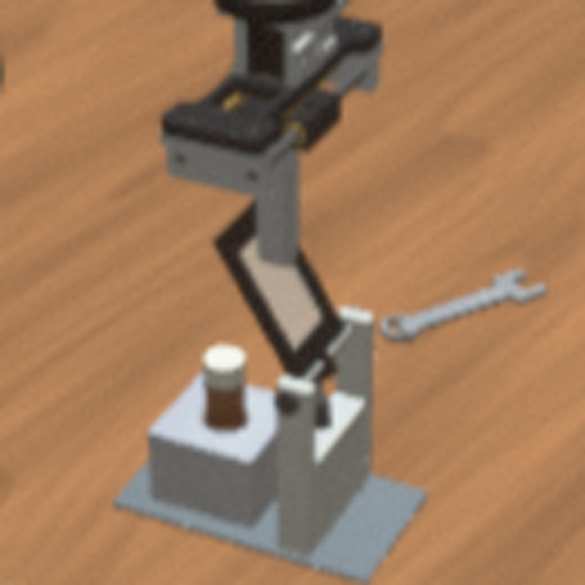

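>>> jog_arm --series '[{"x": 0, "y": 0.005, "z": 0.002, "rx": 0, "ry": -0.1, "rz": 0}, {"x": 0, "y": 0.005, "z": 0.002, "rx": 0, "ry": 0, "rz": 0}, {"x": 0, "y": 0.005, "z": 0.002, "rx": 0, "ry": 0, "rz": 0}, {"x": 0, "y": 0.005, "z": 0.0025, "rx": 0, "ry": 0, "rz": 0}]'

```text
time: 20.67
tool_pos: [0.4538, 0.0364, 0.1904]
ee_rot: [3.132, 0.0, -1.378]
wrist_force: [0.3, 0.4, -0.9]
width: 0.0005
```

Run:
```python
from h import *
s=snap('scene','s12.png'); to(.447,.036,.187)
cv2.imwrite('pics/c12.png',cv2.resize(s['img'][110:240,240:370,::-1],(585,585),interpolation=2))
```

```text
t 20.7167 pos [0.4526 0.0363 0.1896] F [-1.   0.1 -1.1] M [ 0.02  0.03 -0.  ] w 0.0009
shift [-0.0008  0.0055  0.0027] rotdeg [0.68 0.03 0.09]
```

View pics/c12.png

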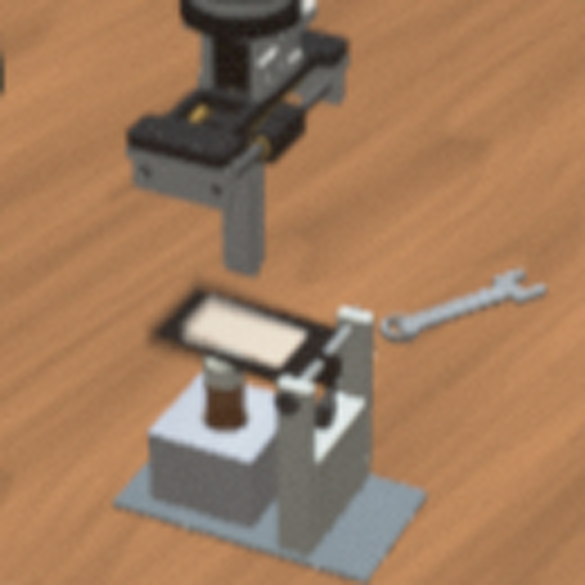

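The guard has snapped past the fingers and is swinging shut. I'll back off upward and check again.

>>> jog_arm --series '[{"x": 0, "y": 0, "z": -0.005, "rx": 0, "ry": 0, "rz": 0}, {"x": 0, "y": 0, "z": -0.015, "rx": 0, "ry": 0, "rz": 0}, {"x": 0, "y": 0, "z": -0.02, "rx": 0, "ry": 0, "rz": 0}, {"x": 0, "y": 0, "z": -0.02, "rx": 0, "ry": 0, "rz": 0}, {"x": 0, "y": 0, "z": -0.01, "rx": 0, "ry": 0, "rz": 0}, {"x": 0, "y": 0, "z": 0, "rx": 0, "ry": 0, "rz": 0}, {"x": 0, "y": 0, "z": 0, "rx": 0, "ry": 0, "rz": 0}]'

```text
time: 21.3
tool_pos: [0.4501, 0.0361, 0.26]
ee_rot: [3.121, 0.002, -1.379]
wrist_force: [-0.1, -0.6, -1.3]
width: 0.0007
```

Run:
```python
from h import *
s=snap('scene','s13.png'); to(.447,.036,.187)
cv2.imwrite('pics/c13.png',cv2.resize(s['img'][110:240,240:370,::-1],(585,585),interpolation=2))
c,n=np.cos(.19),np.sin(.19)
for x,y in [(-.04,.037),(-.04,-.037),(.075,.037),(.075,-.037)]:
    q=proj(s,[.4375+c*x-n*y,.034+n*x+c*y,.1375]); print(((q-[240,110]+.5)*4.5-.5).round())
```

```text
t 21.35 pos [0.4501 0.0361 0.2598] F [ 1.1 -0.4  0.3] M [ 0.05 -0.02  0.05] w 0.0001
shift [-0.0003  0.0015  0.0729] rotdeg [1.18 0.12 0.05]
[198. 290.]
[145. 344.]
[346. 331.]
[298. 387.]
```

View pics/c13.png

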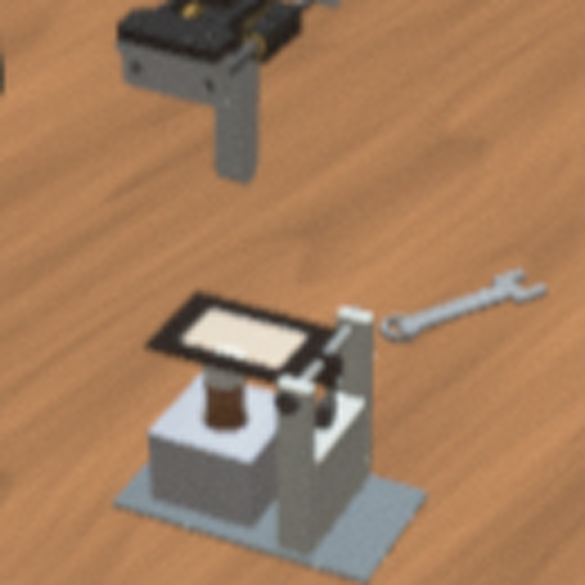

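View pics/s13.png

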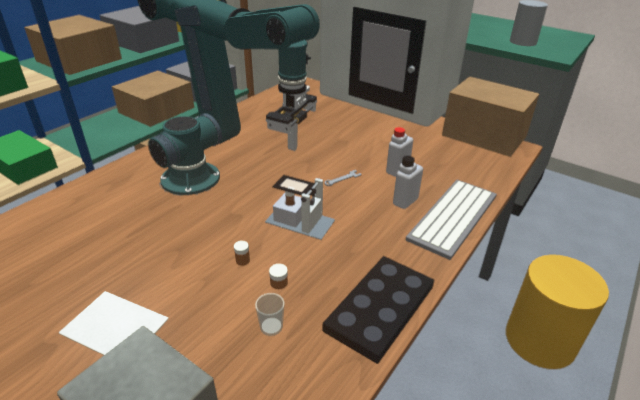

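The guard's free-edge corners are at crop (200,291) and (148,346). For a level guard I predict (198,290) and (145,344), so it is shut. The vial is upright beneath it, the arm is clear, and the bystanders look unmoved.

```bash
python3 -c "
from h import *
print(ticket.close_job(), robot.get_obs()['time'])"
```

```text
the job is handed in; nothing more can be done
the job is handed in; nothing more can be done
```

The vial is standing on the well's floor with the guard shut over it. I handed the job in at about 21.4 s of the 64 s allowed; no verdict is reported.

- **Vial:** I gripped it by the cap and lowered it until I felt the rubber. The vertical force changed by about 3 N and then followed roughly the stated 2.5 N/mm, which puts the vial's underside about 20 mm above the bench. I raised it slightly, to about 0.5 N of excess force, before letting go, so it would neither drop nor spring up. A picture taken after release shows it upright.
- **Guard:** I pushed it over from behind with shut fingers. The wrist readings peaked at about 9 N, and it snapped shut by itself.

**Last checks:** the guard's free-edge corners in the scene picture matched the predicted level position to within about 1 px. The vial looked upright, the arm was about 120 mm clear, and the other things appeared unmoved by eye.

**Disagreements and gaps:**
- The two cameras disagreed by 2 to 4 mm on absolute positions, so I corrected the final alignment from the scene view, with the vial held over the bore. There was one brief sideways reading of 1.5 N while lowering, which I corrected by shifting about 1 mm.
- The arm drifted a little between moves and had to be corrected several times.
- I took force readings only between moves, so short peaks during a move would not have shown.

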